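Sweep the loose heat sinks into the parts bay

ROBOT

A 7-joint arm with a two-finger parallel gripper is mounted at the origin on the work surface. World frame = base frame: x ahead of the robot, y to its left, z up, the work surface at z = 0. Lengths are in m, angles in rad, forces in N, time in s.
With the tool pointing down it reaches from about 0.4 to 0.9 m from the base axis. Payload 5.5 kg.
Tool frame: the origin (TCP) lies midway between the tips of the shut fingers; the grasp point (between the pads) lies 19 mm behind it; z points along the fingers, y is the direction in which the jaws open and shut (so a half turn about z gives the same grasp; the last joint's range is limited). The gripper opens to 92 mm and grips with 3 to 60 N. Pads are 19 mm wide; open, the fingers measure 130 mm over their backs; the gripper's body (75 mm by 190 mm) begins 47 mm behind the grasp point.
Start: joints at [1.519, 0.501, -0.427, 1.55, 0.221, 1.138, -0.21], TCP at [0.201, -0.618, 0.227] pointing down, gripper open.
Joint ranges: [-2.88, 2.88], [-0.31, 2.03], [-1.54, 1.56], [0.2, 2.42], [-1.41, 4.55], [0.19, 2.02], [-2.57, 2.57]. Speed limits (rad/s): [2.57, 2.57, 3.14, 3.14, 3.14, 3.14, 3.14].

INTERFACE

Orientations are given as a unit quaternion [w, x, y, z].
In Python, from station import bot gives the robot as it stands.
- The arm moves only by the tool move_arm, never from a script. Its argument "deltas" is a list of rows, each a list of 4 numbers: the shift along the tool's x, y, z in mm, then the turn about the tool's z in degrees. A call has exactly 10 rows; each row is the pose to reach, as a shift and turn from the pose commanded when the call began, along the tool's axes at that moment; what a row does not reach only later rows make up. A row lasts 1/8 s, in which the tool goes at most 62.5 mm and 10.7 degrees, less where a joint would pass 70% of its speed; a pose out of reach is approached as far as the arm can. A call with a gripper value outside its range is refused whole. "hand" is the opening, from -1 (shut) to 1 (fully open), set as the call begins (left out, the last holds). The fingers move at their own pace and stop on an object; "newtons" is the grip in N (left out, the last holds). Time passes only in rows, so rows that repeat a pose let the fingers close, or fill a call up. It gives the time, the measured TCP pose, the force and the opening at its end, in the units of the state.
- bot.read_state(): the state, without advancing time (a new reading comes with each control period).
- bot.get_image(name): name is "scene" or "top"; returns the picture (400x640x3 uint8, red, green, blue); there is no depth.
- bot.camera_model(name): a dict with "fov_y" (degrees; the focal length in pixels is half the picture's height over the tangent of half this angle, whatever the lens; pixels are square), "cx", "cy" (the principal point, pixels), "pose" (4x4, takes a point from camera to world coordinates). Camera axes: x right, y up, looking along -z (the intrinsics and any distortion apply to the point x, -y, -z); pixel columns grow to the right and rows downward; lengths in m; the calibration is good to about 2 mm. A picture is of the moment at which its call begins. camera_model takes no time and is no camera call.
- bot.hand_in(): hands the job in, once; it reports no verdict.
The state is a dict: "time_s": time; "joint_positions": joint angles; "qvel": joint speeds; "tau": joint torques, N m; "tcp_pos": TCP position; "tcp_rot": TCP orientation; "ft_force": force on the tool from outside, world axes, zero at the start; "ft_torque": the same for the moment, N m; "gripper_width": finger opening in m.
Only numpy, scipy, OpenCV 4.12 (cv2) and the standard library are available. Lean on these libraries where they do the work, as an engineer would, in place of code of your own. Each camera call takes 0.05 s, during which the arm holds its last target.

TASK

Clear the repair mat for the next board: with the fingertips, sweep the three loose aluminium heat sinks across the mat through the open mouth of the three-walled parts bay until all three lie well inside it on the mat. Slide them, do not pick them up, and leave the capacitor, the spool, the control unit and the blue box where they are.

Things in the scene. Friction and masses are not known exactly. Their poses are not given: they have to be found in the camera images.
- bay: Parts bay: low black frame of three walls fixed on the blue mat, no floor, no front wall. Inside 180 mm wide (its y), 100 mm deep (its x); walls 12 mm high, 6 mm thick. Origin on the mat surface at the middle of the inside; +x points to the back wall (inner face x = +50 mm), -x to the open mouth, roughly towards the robot (mouth line x = -50 mm); side walls' inner faces at y = +-90 mm.
- mat: Flat blue repair mat, fixed, 480 x 680 mm, 4 mm thick: its surface is 4 mm above the bench (world z = 0.004). Origin at the centre of its underside.
- sink1_center (a point): Centre (half-way up, 7 mm above the mat) of a loose square aluminium heat sink, 28 x 28 mm and 14 mm high, about 18 g, with six thin fins on top; lies flat on the mat. It starts in front of the bay's mouth, 140 to 200 mm from the bay's origin along its -x; the three are alike and start side by side, centres at least 60 mm apart.
- sink2_center (a point): Centre (half-way up, 7 mm above the mat) of a loose square aluminium heat sink, 28 x 28 mm and 14 mm high, about 18 g, with six thin fins on top; lies flat on the mat. It starts in front of the bay's mouth, 140 to 200 mm from the bay's origin along its -x; the three are alike and start side by side, centres at least 60 mm apart.
- sink3_center (a point): Centre (half-way up, 7 mm above the mat) of a loose square aluminium heat sink, 28 x 28 mm and 14 mm high, about 18 g, with six thin fins on top; lies flat on the mat. It starts in front of the bay's mouth, 140 to 200 mm from the bay's origin along its -x; the three are alike and start side by side, centres at least 60 mm apart.
- sink1: The same heat sink as sink1_center: origin at the centre of its underside, z up.
- sink2: The same heat sink as sink2_center: origin at the centre of its underside, z up.
- sink3: The same heat sink as sink3_center: origin at the centre of its underside, z up.
- capacitor: Bystander: black upright can capacitor, 25 mm diameter, 40 mm high, standing beside one end of the bay's mouth. Origin at the centre of its underside.
- spool: Bystander: small grey spool, 50 mm diameter, 40 mm high, standing on its flange beside the other end of the mouth. Origin at the centre of its underside.
- control_unit: Bystander: black electronic control unit, 150 x 110 mm, 42 mm high, on the bench beside the mat. Origin at the centre of its underside.
- interface_box: Bystander: blue box 120 x 75 mm, 28 mm high, on the bench beside the mat. Origin at the centre of its underside.

How it is judged:
At the end, for the whole second after the job is handed in: The centres of all three heat sinks are inside the bay's walls and at least 16 mm past its mouth line, each lies on the mat (centre under 18 mm above it, so not on another one) and is at rest (x of sink1_center in the frame of bay between -0.034 and 0.05 m and y of sink1_center in the frame of bay between -0.09 and 0.09 m and height (world z) of each of sink1_center, sink2_center, sink3_center below 0.022 m and linear speed of each of sink1, sink2, sink3 below 0.01 m/s and x of sink2_center in the frame of bay between -0.034 and 0.05 m and y of sink2_center in the frame of bay between -0.09 and 0.09 m and x of sink3_center in the frame of bay between -0.034 and 0.05 m and y of sink3_center in the frame of bay between -0.09 and 0.09 m); the robot touches nothing.
It fails at once if a heat sink is lifted off the mat (its centre rises more than 17 mm) (height (world z) of any of sink1_center, sink2_center, sink3_center above 0.028 m).
It fails at once if a bystander (capacitor, spool, control unit or interface box) is pushed more than 12 mm or tipped over (distance of any of capacitor, spool, control_unit, interface_box from where it was at the start of the episode above 0.012 m or angle between any of capacitor, spool, control_unit, interface_box's own z axis and vertical above 0.4 rad).
It also fails if it takes over 72 s, if anything falls off the work surface, if the arm or the gripper's body presses on something with over 40 N, if the wrist force passes 120 N, or if a joint passes its speed limit or range.

## Working session

There is one attempt and no reset: what is moved stays moved. The work goes in short steps, Python scripts to look and compute and a tool call to move; the robot and the scene stay as the last step left them, time stands still between calls to the robot, and variables do not carry over. Pictures are saved under pics/ and viewed, and the job is handed in when it is done.

Besides the shell and the picture viewer there is one more tool, called in YAML: its name, and indented under it one key for each argument. move_arm: Moves the arm, as the interface text tells. Its arguments: {"type":"object","properties":{"deltas":{"type":"array"},"hand":{"type":"number"},"newtons":{"type":"number"}},"required":["deltas"]}

```bash
ls; mkdir -p pics; python3 - <<'E'
from station import bot
import cv2
for n in("scene","top"):
    im=bot.get_image(n); cv2.imwrite(f"pics/{n}0.png",im[:,:,::-1]); print(n,bot.camera_model(n))
s=bot.read_state(); print(s)
E
```

```text
pics
scene {'fov_y': 50.91100755946477, 'cx': 322.5648060286831, 'cy': 199.58370533796244, 'pose': array([[ 0.66265963, -0.57736715,  0.47700041,  1.10728948],
       [ 0.74883235,  0.50102286, -0.43385044, -0.48062771],
       [ 0.01150288,  0.64468851,  0.76435882,  0.89394694],
       [ 0.        ,  0.        ,  0.        ,  1.        ]])}
top {'fov_y': 47.083486096720655, 'cx': 322.615912760551, 'cy': 197.41918936225719, 'pose': array([[ 0.02441124,  0.98969259, -0.14111228,  0.40574641],
       [-0.9994719 ,  0.02718962,  0.01779447,  0.01578496],
       [ 0.02144784,  0.14060337,  0.98983366,  1.2300404 ],
       [ 0.        ,  0.        ,  0.        ,  1.        ]])}
{'time_s': 0.1, 'joint_positions': array([ 1.51916814,  0.50176885, -0.42678328,  1.55134374,  0.22077149,
        1.13832938, -0.21033393]), 'qvel': array([ 0.00213945, -0.00290906,  0.00047685, -0.00289093, -0.00064569,
        0.00182624, -0.00142972]), 'tau': array([-1.07738320e-02, -5.67870533e+01, -5.83816722e+00, -2.79910809e+01,
       -6.89228531e-02,  2.42456608e-02,  5.99637247e-05]), 'tcp_pos': array([ 0.20103016, -0.61745218,  0.2257714 ]), 'tcp_rot': array([-8.95873124e-04,  9.87637063e-01,  1.56755280e-01, -1.05210008e-04]), 'ft_force': array([ 0.43953935, -0.32695167,  0.600057  ]), 'ft_torque': array([ 0.00253427, -0.0571552 ,  0.02509881]), 'gripper_width': 0.0917727458324345}
```

View pics/top0.png

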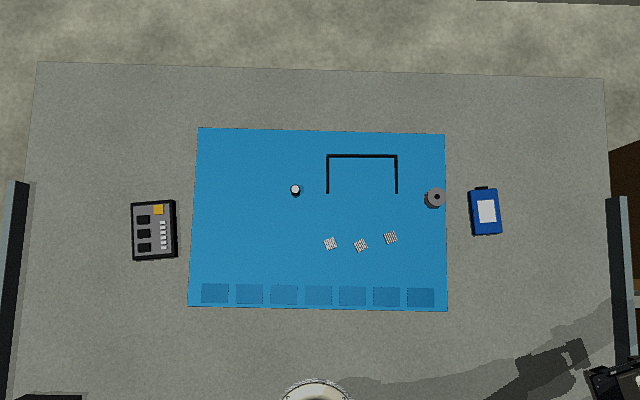

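View pics/scene0.png

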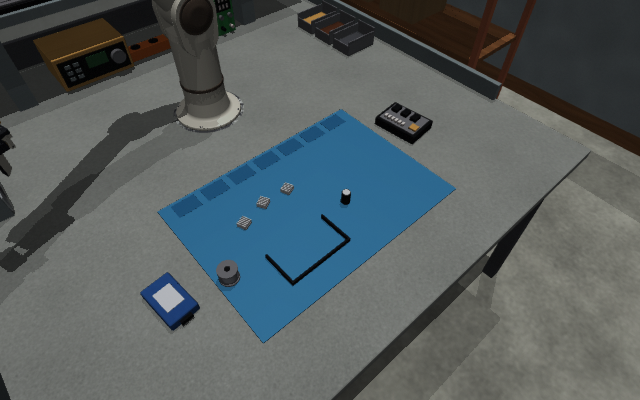

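The top view shows the three sinks at about (330,243), (361,245) and (391,237). The bay frame spans x 327–398 and y 155–193 px, the capacitor is at (295,190) and the spool at (435,198). Next I measure them.

```bash
cat > h.py <<'E'
import numpy as np, cv2
from station import bot
def ray(n,px,z):
    m=bot.camera_model(n); f=200/np.tan(np.radians(m['fov_y'])/2); P=m['pose']
    px=np.atleast_2d(px).astype(float)
    d=np.c_[(px[:,0]-m['cx'])/f,-(px[:,1]-m['cy'])/f,-np.ones(len(px))]@P[:3,:3].T
    o=P[:3,3]; return (o+d*((z-o[2])/d[:,2])[:,None])[:,:2]
def sinks(im,n,z=0.018):
    h=cv2.cvtColor(im,cv2.COLOR_RGB2HSV)
    H=h[...,0];S=h[...,1]
    mat=cv2.inRange(h,(90,120,60),(115,255,255))
    c,_=cv2.findContours(mat,0,2); c=max(c,key=cv2.contourArea)
    full=np.zeros_like(mat); cv2.drawContours(full,[c],-1,255,-1)
    g=cv2.bitwise_and(full,cv2.bitwise_not(mat))
    k,lab,st,ce=cv2.connectedComponentsWithStats(g)
    return c,[(st[i],ce[i],lab==i) for i in range(1,k) if st[i][4]>20]
E
python3 - <<'E'
from h import *
for n in("top","scene"):
    im=bot.get_image(n)
    c,l=sinks(im,n)
    q=cv2.boxPoints(cv2.minAreaRect(c)); 
    ap=cv2.approxPolyDP(c,10,True)[:,0]; print(n,"mat",ray(n,ap,.004).round(3).tolist())
    for st,ce,m in l:
        print(st.tolist(),ce.round(1),im[m].mean(0).round(), ray(n,ce,.012).round(4).tolist())
        if st[4]>150 and st[2]>50:
            ys,xs=np.nonzero(m); P=np.c_[xs,ys]
            w=ray(n,P,.012)
            r=cv2.minAreaRect((w*1000).astype(np.float32)); print("bay",r,cv2.boxPoints(r).round(1).tolist())
E
```

```text
top mat [[0.763, 0.34], [0.289, 0.339], [0.289, -0.337], [0.58, -0.338], [0.584, -0.278], [0.607, -0.339], [0.767, -0.335]]
[326, 154, 72, 40, 410] [362.7 164.7] [17. 18. 19.] [[0.6721, -0.1128]]
bay ((648.0332641601562, -110.23820495605469), (107.50382995605469, 193.6952362060547), 1.5857672691345215) [[591.5999755859375, -14.899999618530273], [597.0, -208.5], [704.4000244140625, -205.60000610351562], [699.0999755859375, -11.899999618530273]]
[291, 185, 9, 11, 88] [295. 190.] [112. 113. 113.] [[0.5973, 0.0683]]
[383, 231, 15, 13, 125] [389.9 236.9] [125. 126. 126.] [[0.4783, -0.1875]]
[323, 237, 14, 14, 125] [329.8 243.2] [152. 156. 156.] [[0.4576, -0.028]]
[353, 238, 15, 15, 125] [360.2 245.1] [140. 143. 142.] [[0.4548, -0.1086]]
scene mat [[0.767, 0.338], [0.292, 0.338], [0.295, -0.339], [0.77, -0.336]]
[280, 182, 14, 13, 121] [286.7 188.2] [ 96. 100. 104.] [[0.4596, -0.0284]]
[341, 189, 10, 16, 130] [345.5 196.4] [54. 57. 60.] [[0.59, 0.0754]]
[256, 196, 14, 13, 129] [262.8 201.9] [ 97. 101. 104.] [[0.4564, -0.1087]]
[265, 215, 85, 71, 560] [312.9 255.3] [11. 15. 19.] [[0.6761, -0.1173]]
bay ((651.0721435546875, -111.14266204833984), (110.00963592529297, 196.0164031982422), 1.0251920223236084) [[594.2999877929688, -14.100000381469727], [597.7999877929688, -210.10000610351562], [707.7999877929688, -208.1999969482422], [704.2999877929688, -12.199999809265137]]
[236, 216, 16, 14, 140] [243.7 222.5] [ 97. 102. 105.] [[0.4804, -0.188]]
[216, 260, 24, 27, 507] [227.8 272.8] [70. 72. 76.] [[0.5797, -0.3024]]
```

```bash
cat >> h.py <<'E'
def rel(pts, start=None):
    """pts: list (x,y,z,theta deg of tool x). deltas from current/given commanded pose (x,y,z,theta)"""
    if start is None:
        s=bot.read_state(); w,x,y,z=s['tcp_rot']; start=(*s['tcp_pos'],np.degrees(2*np.arctan2(y,x)))
    t=np.radians(start[3]); out=[]
    for p in pts:
        d=np.array(p[:3])-start[:3]
        out.append([round(1000*(d[0]*np.cos(t)+d[1]*np.sin(t)),1),round(1000*(d[0]*np.sin(t)-d[1]*np.cos(t)),1),round(-1000*d[2],1),round(start[3]-p[3],1)])
    print(np.round(start,4),out); return out
E
python3 -c "
from h import *
rel([(.415,-.11,.12,0)])"
```

```text
[ 0.2011 -0.6177  0.2261 18.0411] [[np.float64(360.6), np.float64(-416.5), np.float64(106.1), np.float64(18.0)]]
```

move_arm:
  deltas:
    - [36,-42,5,2]
    - [72,-83,15,4]
    - [108,-125,25,6]
    - [144,-167,35,8]
    - [180,-208,45,10]
    - [216,-250,55,12]
    - [252,-292,70,14]
    - [288,-333,85,16]
    - [324,-375,100,18]
    - [360,-416,106,18]
  hand: -0.78

```text
time_s: 1.45
tcp_pos: [0.4148, -0.1094, 0.1202]
tcp_rot: [-0.0, 1.0, 0.0, -0.0]
ft_force: [0.7, 0.4, -0.2]
gripper_width: 0.01
```

move_arm:
  deltas:
    - [0,0,30,0]
    - [0,0,60,0]
    - [0,0,85,0]
    - [0,0,100,0]
    - [0,0,108,0]
    - [0,0,111,0]
    - [0,0,111,0]
    - [5,0,111,0]
    - [10,0,111,0]
    - [12,0,111,0]

```text
time_s: 2.7
tcp_pos: [0.4277, -0.1111, 0.01]
tcp_rot: [0.0, 1.0, 0.0, 0.001]
ft_force: [-0.5, 0.3, 0.2]
gripper_width: 0.0102
```

move_arm:
  deltas:
    - [8,0,0,0]
    - [18,0,0,0]
    - [30,0,0,0]
    - [42,0,0,0]
    - [54,0,0,0]
    - [66,0,0,0]
    - [78,0,0,0]
    - [90,0,0,0]
    - [100,0,0,0]
    - [108,0,0,0]

```text
time_s: 3.95
tcp_pos: [0.5354, -0.1109, 0.0097]
tcp_rot: [-0.0, 1.0, 0.0, 0.0]
ft_force: [-0.3, -0.3, 1.3]
gripper_width: 0.0102
```

```bash
python3 - <<'E'
from h import *
for n in("scene",):
    im=bot.get_image(n); cv2.imwrite("pics/a1.png",cv2.resize(im[120:320,130:450,::-1],None,fx=2.4,fy=2.4))
s=bot.read_state(); print(s['tcp_pos'],s['ft_force'])
E
```

```text
[ 0.53662278 -0.11082218  0.00993651] [ 1.14238492 -0.3758249   0.58052742]
```

View pics/a1.png

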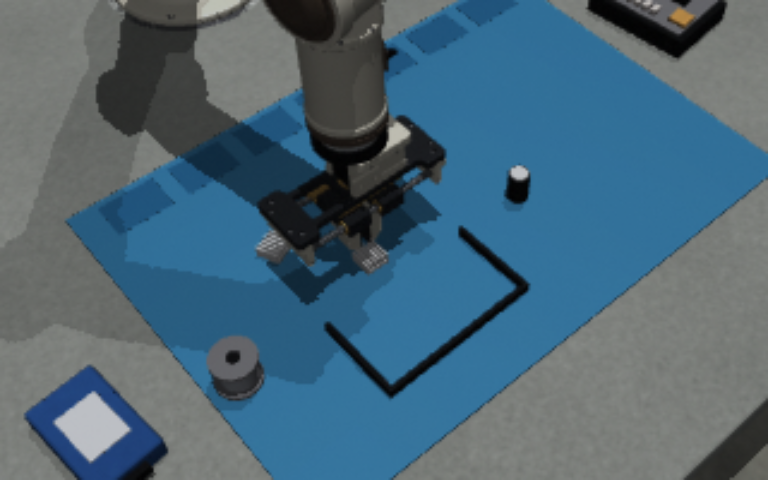

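The sink at (375,258) sits flush in front of the fingers, lined up with the bay. I continue the push.

move_arm:
  deltas:
    - [10,0,0,0]
    - [22,0,0,0]
    - [34,0,0,0]
    - [46,0,0,0]
    - [58,0,0,0]
    - [70,0,0,0]
    - [82,0,0,0]
    - [94,0,0,0]
    - [104,0,0,0]
    - [111,0,0,0]

```text
time_s: 5.25
tcp_pos: [0.6464, -0.1108, 0.0097]
tcp_rot: [-0.0, 1.0, 0.0, 0.0]
ft_force: [-0.4, 0.0, 0.1]
gripper_width: 0.0099
```

move_arm:
  deltas:
    - [-3,0,0,0]
    - [-10,0,0,0]
    - [-25,0,-10,0]
    - [-40,0,-40,0]
    - [-65,0,-80,0]
    - [-100,0,-90,0]
    - [-150,0,-90,0]
    - [-190,0,-90,0]
    - [-220,0,-90,0]
    - [-232,0,-90,0]

```text
time_s: 6.5
tcp_pos: [0.411, -0.1114, 0.0996]
tcp_rot: [0.001, 1.0, -0.0, -0.001]
ft_force: [-0.4, 0.3, -0.7]
gripper_width: 0.0101
```

```bash
python3 - <<'E'
from h import *
im=bot.get_image("scene"); cv2.imwrite("pics/a2.png",cv2.resize(im[120:320,130:450,::-1],None,fx=2.4,fy=2.4))
c,l=sinks(im,"scene")
for st,ce,m in l: print(st.tolist(),ce.round(1), ray("scene",ce,.012).round(4).tolist())
A=(.458,-.028); 
E
python3 -c "
from h import *
th=-11.2; u=np.array([np.cos(np.radians(th)),np.sin(np.radians(th))])
A=np.array([.4585,-.028]); s=A-.042*u; e=A+(.205-.0235)*u
print(s,e,A+.205*u)
rel([(*s,.1,th),(*s,.01,th)])
print(np.linalg.norm(e-s))"
```

```text
[280, 182, 14, 13, 121] [286.7 188.2] [[0.4596, -0.0284]]
[224, 186, 43, 29, 299] [245.3 199.7] [[0.4186, -0.1401]]
[341, 189, 10, 16, 129] [345.5 196.4] [[0.5899, 0.0756]]
[266, 215, 84, 71, 546] [313.4 254.9] [[0.676, -0.1156]]
[236, 216, 16, 14, 143] [243.9 222.5] [[0.4805, -0.1876]]
[304, 246, 16, 16, 164] [311.8 253.9] [[0.6712, -0.1168]]
[216, 260, 24, 27, 506] [227.8 272.7] [[0.5797, -0.3024]]
[ 0.41729988 -0.01984216] [ 0.63654336 -0.06325353] [ 0.65959581 -0.06781804]
[ 0.4107 -0.1114  0.0996 -0.0031] [[np.float64(6.6), np.float64(-91.5), np.float64(-0.4), np.float64(11.2)], [np.float64(6.6), np.float64(-91.5), np.float64(89.6), np.float64(11.2)]]
0.22349999999999995
```

View pics/a2.png

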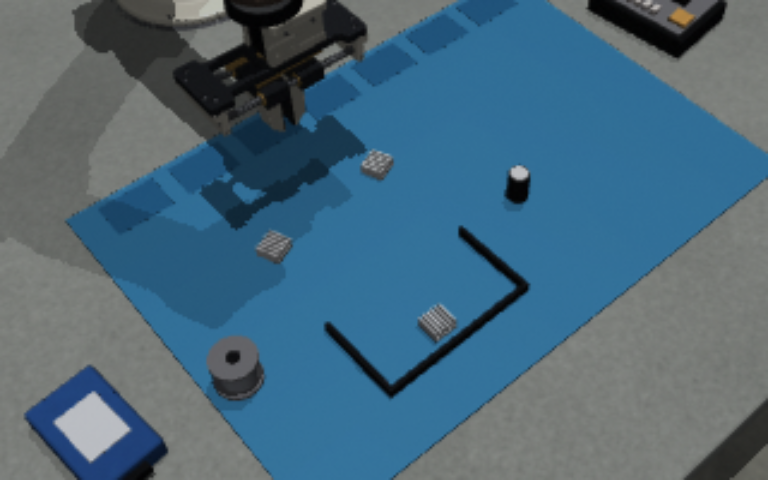

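The first sink is inside the bay at pixel (437,322), about (0.671, −0.117) m. The left sink, at (377,164), is next.

move_arm:
  deltas:
    - [1,-15,0,2]
    - [3,-35,0,5]
    - [5,-60,0,8]
    - [7,-80,10,11]
    - [7,-91,25,11]
    - [7,-91,50,11]
    - [7,-91,72,11]
    - [7,-91,85,11]
    - [7,-91,90,11]
    - [7,-91,90,11]

```text
time_s: 7.8
tcp_pos: [0.4211, -0.0199, 0.0098]
tcp_rot: [-0.0, 0.995, -0.095, 0.0]
ft_force: [0.8, -0.3, 0.7]
gripper_width: 0.0102
```

move_arm:
  deltas:
    - [6,0,0,0]
    - [14,0,0,0]
    - [24,0,0,0]
    - [36,0,0,0]
    - [48,0,0,0]
    - [60,0,0,0]
    - [72,0,0,0]
    - [84,0,0,0]
    - [94,0,0,0]
    - [102,0,0,0]

```text
time_s: 9.05
tcp_pos: [0.5215, -0.0395, 0.0097]
tcp_rot: [-0.0, 0.995, -0.096, 0.0]
ft_force: [-0.8, -0.3, 0.2]
gripper_width: 0.0098
```

```bash
python3 - <<'E'
from h import *
im=bot.get_image("scene"); cv2.imwrite("pics/a3.png",cv2.resize(im[120:320,130:450,::-1],None,fx=2.4,fy=2.4))
print(bot.read_state()['tcp_pos'])
rel([(.6365,-.0633,.01,-11.2)])
E
```

```text
[ 0.52268466 -0.03971415  0.00987662]
[ 5.22700e-01 -3.97000e-02  9.90000e-03 -1.09833e+01] [[np.float64(116.2), np.float64(1.5), np.float64(-0.1), np.float64(0.2)]]
```

View pics/a3.png

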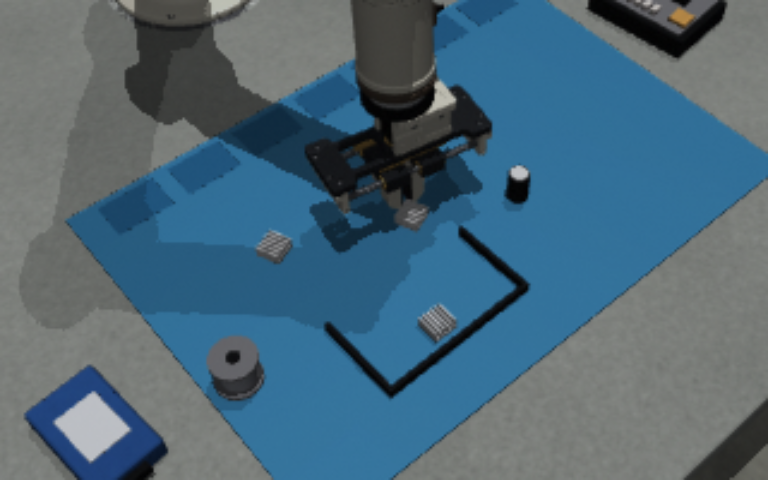

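The sink is centred ahead of the fingers at (412,215), and its path clears the wall end at (461,231). I continue.

move_arm:
  deltas:
    - [10,0,0,0]
    - [22,0,0,0]
    - [34,0,0,0]
    - [46,0,0,0]
    - [58,0,0,0]
    - [70,1,0,0]
    - [82,1,0,0]
    - [95,1,0,0]
    - [107,1,0,0]
    - [115,1,0,0]

```text
time_s: 10.35
tcp_pos: [0.6345, -0.0624, 0.0097]
tcp_rot: [-0.0, 0.995, -0.096, 0.0]
ft_force: [-0.7, 0.1, 0.3]
gripper_width: 0.0099
```

move_arm:
  deltas:
    - [-3,0,0,0]
    - [-10,0,0,0]
    - [-25,0,-10,0]
    - [-40,0,-40,0]
    - [-65,0,-80,0]
    - [-100,0,-90,0]
    - [-130,10,-90,0]
    - [-160,30,-90,0]
    - [-180,60,-90,0]
    - [-195,80,-90,0]

```text
time_s: 11.6
tcp_pos: [0.4243, -0.1046, 0.0996]
tcp_rot: [0.001, 0.995, -0.096, -0.001]
ft_force: [-0.1, 0.2, 0.5]
gripper_width: 0.0102
```

```bash
python3 - <<'E'
from h import *
im=bot.get_image("scene"); cv2.imwrite("pics/a4.png",cv2.resize(im[120:320,130:450,::-1],None,fx=2.4,fy=2.4))
c,l=sinks(im,"scene")
for st,ce,m in l: print(st.tolist(),ce.round(1), ray("scene",ce,.012).round(4).tolist())
th=10; u=np.array([np.cos(np.radians(th)),np.sin(np.radians(th))])
A=np.array([.480,-.188]); s=A-.042*u; e=A+(.180-.0235)*u
print(s,e,A+.180*u)
rel([(*s,.1,th),(*s,.01,th)])
print(np.linalg.norm(e-s))
E
```

```text
[341, 189, 10, 16, 129] [345.5 196.4] [[0.5899, 0.0756]]
[227, 190, 46, 24, 209] [249.7 201.3] [[0.431, -0.1344]]
[266, 215, 84, 71, 545] [313.4 254.9] [[0.676, -0.1157]]
[236, 216, 16, 14, 142] [243.8 222.5] [[0.4805, -0.1878]]
[316, 233, 15, 15, 146] [322.8 240. ] [[0.6578, -0.0686]]
[304, 246, 16, 16, 164] [311.8 253.9] [[0.6712, -0.1168]]
[216, 260, 24, 27, 507] [227.8 272.8] [[0.5797, -0.3024]]
[ 0.43863807 -0.19529322] [ 0.63412241 -0.16082406] [ 0.6572654  -0.15674333]
[  0.4215  -0.1067   0.0991 -11.1257] [[np.float64(33.9), np.float64(83.6), np.float64(-0.9), np.float64(-21.1)], [np.float64(33.9), np.float64(83.6), np.float64(89.1), np.float64(-21.1)]]
0.19849999999999995
```

View pics/a4.png

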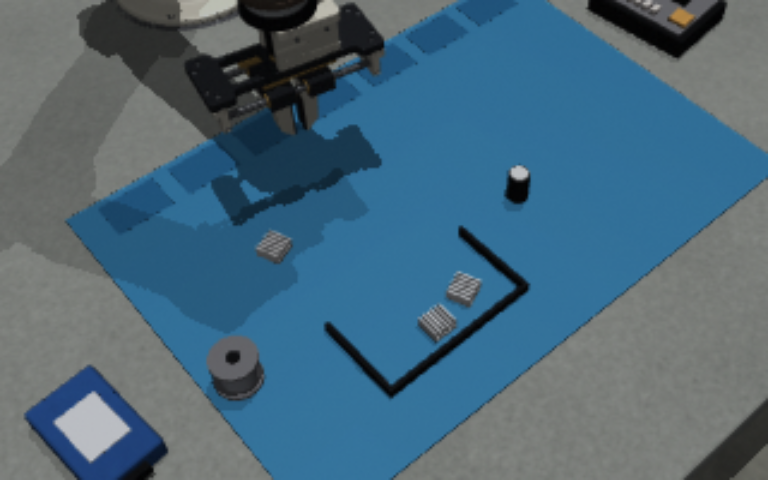

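Two sinks are inside, at (437,322) and (464,288). The last one is at (273,247).

move_arm:
  deltas:
    - [6,20,0,-6]
    - [14,40,0,-12]
    - [24,60,0,-18]
    - [32,76,5,-21]
    - [34,83,20,-21]
    - [34,83,45,-21]
    - [34,83,70,-21]
    - [34,83,84,-21]
    - [34,83,89,-21]
    - [34,83,89,-21]

```text
time_s: 12.9
tcp_pos: [0.4446, -0.1913, 0.0107]
tcp_rot: [-0.0, 0.996, 0.088, -0.0]
ft_force: [-0.9, -0.4, 0.6]
gripper_width: 0.0102
```

move_arm:
  deltas:
    - [6,0,0,0]
    - [14,0,0,0]
    - [24,0,0,0]
    - [36,0,0,0]
    - [48,0,0,0]
    - [60,0,0,0]
    - [70,0,0,0]
    - [80,0,0,0]
    - [88,0,0,0]
    - [94,0,0,0]

```text
time_s: 14.15
tcp_pos: [0.5375, -0.1752, 0.0107]
tcp_rot: [-0.0, 0.996, 0.088, -0.0]
ft_force: [-0.3, 0.1, -0.5]
gripper_width: 0.0102
```

```bash
python3 - <<'E'
from h import *
im=bot.get_image("scene"); cv2.imwrite("pics/a5.png",cv2.resize(im[120:320,130:450,::-1],None,fx=2.4,fy=2.4))
rel([(.634,-.161,.01,10)])
E
```

```text
[ 0.5384 -0.1749  0.0109 10.0578] [[np.float64(96.6), np.float64(3.0), np.float64(0.9), np.float64(0.1)]]
```

View pics/a5.png

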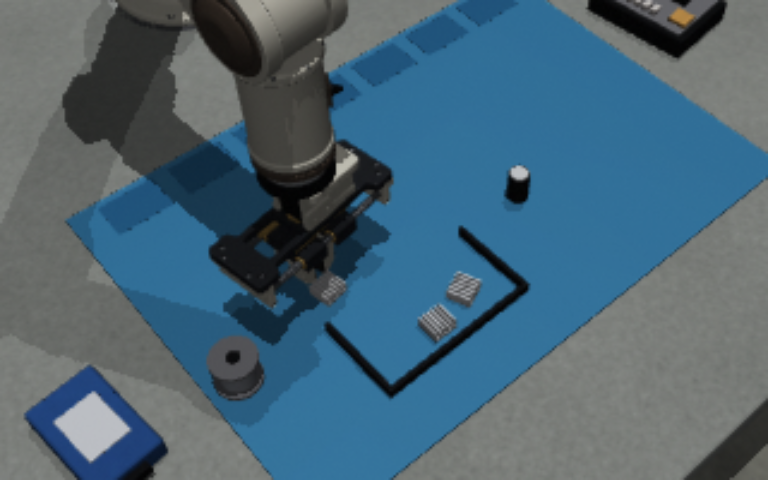

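move_arm:
  deltas:
    - [10,0,0,0]
    - [20,0,0,0]
    - [30,0,0,0]
    - [40,0,0,0]
    - [51,0,0,0]
    - [62,0,0,0]
    - [73,0,0,0]
    - [84,0,0,0]
    - [93,0,0,0]
    - [99,0,0,0]

```text
time_s: 15.45
tcp_pos: [0.6352, -0.1578, 0.0107]
tcp_rot: [-0.0, 0.996, 0.088, 0.0]
ft_force: [0.5, 0.1, 0.2]
gripper_width: 0.01
```

move_arm:
  deltas:
    - [-3,0,0,0]
    - [-10,0,0,0]
    - [-25,0,-10,0]
    - [-40,0,-40,0]
    - [-65,0,-80,0]
    - [-100,0,-100,0]
    - [-130,0,-110,0]
    - [-160,0,-120,0]
    - [-190,0,-120,0]
    - [-200,0,-120,0]

```text
time_s: 16.7
tcp_pos: [0.4348, -0.1939, 0.1311]
tcp_rot: [0.001, 0.996, 0.086, -0.001]
ft_force: [0.1, 0.3, 0.3]
gripper_width: 0.0102
```

```bash
python3 - <<'E'
from h import *
im=bot.get_image("scene"); cv2.imwrite("pics/a6.png",cv2.resize(im[120:320,130:450,::-1],None,fx=2.4,fy=2.4))
R=np.radians(1.3); 
for n in("scene","top"):
  im=bot.get_image(n); c,l=sinks(im,n)
  for st,ce,m in l:
    p=ray(n,ce,.012)[0]; d=p-[.647,-.1105]
    print(n,st.tolist(),p.round(4),"bay",(np.array([[np.cos(R),np.sin(R)],[-np.sin(R),np.cos(R)]])@d).round(4))
s=bot.read_state(); print(s['tcp_pos'],s['time_s'],abs(s['qvel']).max())
E
```

```text
scene [341, 189, 10, 16, 129] [0.5899 0.0756] bay [-0.0529  0.1873]
scene [203, 206, 41, 32, 326] [ 0.4435 -0.2265] bay [-0.2061 -0.1113]
scene [266, 215, 84, 71, 545] [ 0.676  -0.1157] bay [ 0.0289 -0.0059]
scene [316, 233, 15, 15, 146] [ 0.6578 -0.0686] bay [0.0117 0.0416]
scene [304, 246, 16, 16, 164] [ 0.6712 -0.1168] bay [ 0.0241 -0.0069]
scene [288, 253, 17, 16, 161] [ 0.6606 -0.1581] bay [ 0.0125 -0.0479]
scene [216, 260, 24, 27, 509] [ 0.5795 -0.3024] bay [-0.0719 -0.1903]
top [326, 154, 72, 40, 404] [ 0.6722 -0.1119] bay [ 0.0251 -0.002 ]
top [359, 160, 11, 12, 123] [ 0.669  -0.1159] bay [ 0.0219 -0.0059]
top [340, 164, 14, 14, 121] [ 0.6556 -0.0686] bay [0.0095 0.0416]
top [374, 164, 12, 13, 124] [ 0.658  -0.1581] bay [ 0.0099 -0.0478]
top [291, 185, 9, 11, 88] [0.5973 0.0683] bay [-0.0456  0.1799]
[ 0.43772418 -0.19327348  0.13114936] 16.85 0.029795730440382667
```

View pics/a6.png

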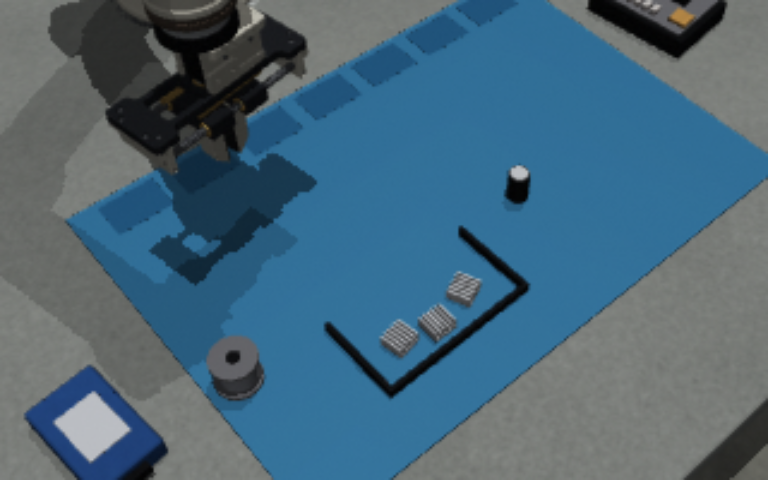

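All three sinks, at (464,288), (437,322) and (399,338), lie well inside the bay and are not touching each other. The capacitor and spool are unmoved, and the arm is clear.

```bash
python3 -c "
from station import bot
print(bot.hand_in())"
```

```text
the job is handed in; nothing more can be done
None
```

I swept all three heat sinks one at a time along the mat into the bay, using nearly closed fingertips about 6 mm above it. The job was handed in at about 17 s; no verdict was reported.

**Sinks:** in the final images their centres sit at bay (x, y) ≈ (+10…12, +42), (+22…24, −6) and (+10…12, −48) mm. All are well past the −34 mm limit, flat on the mat and apart from each other.

**Agreement between cameras:** the scene and top views agree on these positions to within about 3 mm.

**Bystanders:** the capacitor and spool showed the same positions before and after, to within about 0.2 mm in the scene view. I did not measure the control unit or blue box, but the arm worked well away from both. The wrist force read about 1 N at most at the points I checked.

**Deviations:** the last sweep started about 4 mm to the side of its planned line and the sink sat slightly off-centre on the fingers. It still passed clear of the wall.

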